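# Turn the stripped hook swivel parts round onto the build rack

### The job

Move the four hook swivel parts from the yellow strip rack to the galvanized build rack in reverse order, so that they stand ready for reassembly: seen from the robot, the part that is leftmost on the yellow rack goes into the rightmost bay, and so on to the last, which goes leftmost. Set each part flat on the middle of its black pad, the same way up as it was and without dropping it, and leave all four standing still.

Things in the scene. Friction and masses are not known exactly. Their poses are not given: they have to be found in the camera images.
- bearing: Greasy dark steel swivel bearing, a disc 52 mm across and 28 mm high, with a brown grease ring of small balls and a black centre on top; about 0.26 kg. Origin: centre of underside. Turned up to 14 degrees to its pad. Grasp from above, fingers in front and behind (along the rack's x): neighbours and fins stand beside it.
- spacer: Pale grey ceramic spacer, a plain ring 42 mm across with a 22 mm bore, 36 mm high; about 0.09 kg. Origin: centre of underside. Turned up to 14 degrees to its pad. Grasp from above, fingers in front and behind (along the rack's x): neighbours and fins stand beside it.
- clip: Glossy blue latch clip, an upward-open channel 58 mm long (its y axis, along the row of bays), 28 mm wide (its x axis), 26 mm high, with a steel pin across it; about 0.06 kg. It is gripped across its 28 mm width at mid-length. Origin: centre of underside. Turned up to 12 degrees to its pad. Grasp from above, fingers in front and behind (along the rack's x): neighbours and fins stand beside it.
- nut: Brass castellated hexagon nut, 44 mm across flats, flats facing its own +x and -x; the hexagon is 24 mm high with a 38 mm round crown on it, 32 mm in all; about 0.28 kg. Grip across those flats. Origin: centre of underside. Turned up to 14 degrees to its pad. Grasp from above, fingers in front and behind (along the rack's x): neighbours and fins stand beside it.
- strip_rack: Yellow rack, fixed, holding the four parts at the start, nearer or farther than the other rack. Base 96 (x) x 330 (y) x 20 mm; four bays centred at x = 0, y = -117, -39, 39, 117 mm; coloured pads' tops 24 mm above the bench. Fins 3 mm thick, 32 mm above the bench, between the bays and at the ends. Origin: centre of underside, on the bench; x away from the robot, y to its left, within 7 degrees.
- build_rack: Galvanized grey rack, fixed, empty at the start. Same shape, size, bays, fins, origin and axes as the yellow rack, but each bay has a fixed black rubber pad 66 x 66 mm, its top 24 mm above the bench. A part well placed has its origin on the middle of a black pad.
- red_pad: Red square pad, 66 x 66 x 4 mm, fixed on the strip rack; at the start the bearing stands on it. Origin at the centre of its underside, axes parallel to the rack's. It never moves in a run, so it still marks the bay from which that part came.
- white_pad: White square pad, 66 x 66 x 4 mm, fixed on the strip rack; at the start the spacer stands on it. Origin at the centre of its underside, axes parallel to the rack's. It never moves in a run, so it still marks the bay from which that part came.
- green_pad: Green square pad, 66 x 66 x 4 mm, fixed on the strip rack; at the start the clip stands on it. Origin at the centre of its underside, axes parallel to the rack's. It never moves in a run, so it still marks the bay from which that part came.
- violet_pad: Violet square pad, 66 x 66 x 4 mm, fixed on the strip rack; at the start the nut stands on it. Origin at the centre of its underside, axes parallel to the rack's. It never moves in a run, so it still marks the bay from which that part came.

How it is judged (in metres and radians):
At the end, for the whole second after the job is handed in: Each part stands in the build-rack bay mirroring, left for right, its own pad's bay on the strip rack: origin within 12 mm of the bay centre along the build rack's x and y, underside within 4 mm of pad-top height, upright within 0.12 rad, slower than 0.02 m/s and 0.2 rad/s (((y of red_pad in the frame of strip_rack between -0.137 and -0.097 m and y of bearing in the frame of build_rack between 0.105 and 0.129 m) or (y of red_pad in the frame of strip_rack between -0.059 and -0.019 m and y of bearing in the frame of build_rack between 0.027 and 0.051 m) or (y of red_pad in the frame of strip_rack between 0.019 and 0.059 m and y of bearing in the frame of build_rack between -0.051 and -0.027 m) or (y of red_pad in the frame of strip_rack between 0.097 and 0.137 m and y of bearing in the frame of build_rack between -0.129 and -0.105 m)) and x of bearing in the frame of build_rack between -0.012 and 0.012 m and z of bearing in the frame of build_rack between 0.02 and 0.028 m and angle between each of bearing, spacer, clip, nut's own z axis and vertical below 0.12 rad and linear speed of each of bearing, spacer, clip, nut below 0.02 m/s and angular speed of each of bearing, spacer, clip, nut below 0.2 rad/s and ((y of white_pad in the frame of strip_rack between -0.137 and -0.097 m and y of spacer in the frame of build_rack between 0.105 and 0.129 m) or (y of white_pad in the frame of strip_rack between -0.059 and -0.019 m and y of spacer in the frame of build_rack between 0.027 and 0.051 m) or (y of white_pad in the frame of strip_rack between 0.019 and 0.059 m and y of spacer in the frame of build_rack between -0.051 and -0.027 m) or (y of white_pad in the frame of strip_rack between 0.097 and 0.137 m and y of spacer in the frame of build_rack between -0.129 and -0.105 m)) and x of spacer in the frame of build_rack between -0.012 and 0.012 m and z of spacer in the frame of build_rack between 0.02 and 0.028 m and ((y of green_pad in the frame of strip_rack between -0.137 and -0.097 m and y of clip in the frame of build_rack between 0.105 and 0.129 m) or (y of green_pad in the frame of strip_rack between -0.059 and -0.019 m and y of clip in the frame of build_rack between 0.027 and 0.051 m) or (y of green_pad in the frame of strip_rack between 0.019 and 0.059 m and y of clip in the frame of build_rack between -0.051 and -0.027 m) or (y of green_pad in the frame of strip_rack between 0.097 and 0.137 m and y of clip in the frame of build_rack between -0.129 and -0.105 m)) and x of clip in the frame of build_rack between -0.012 and 0.012 m and z of clip in the frame of build_rack between 0.02 and 0.028 m and ((y of violet_pad in the frame of strip_rack between -0.137 and -0.097 m and y of nut in the frame of build_rack between 0.105 and 0.129 m) or (y of violet_pad in the frame of strip_rack between -0.059 and -0.019 m and y of nut in the frame of build_rack between 0.027 and 0.051 m) or (y of violet_pad in the frame of strip_rack between 0.019 and 0.059 m and y of nut in the frame of build_rack between -0.051 and -0.027 m) or (y of violet_pad in the frame of strip_rack between 0.097 and 0.137 m and y of nut in the frame of build_rack between -0.129 and -0.105 m)) and x of nut in the frame of build_rack between -0.012 and 0.012 m and z of nut in the frame of build_rack between 0.02 and 0.028 m); the robot touches nothing.
It fails at once if the bearing is dropped or flung: it moves faster than 0.7 m/s (a fall of 25 mm) while nothing of the gripper's fingers touches it (linear speed of bearing above 0.7 m/s and contact force between bearing and the fingers below 0.02 N).
It fails at once if the spacer is dropped or flung: it moves faster than 0.7 m/s (a fall of 25 mm) while nothing of the gripper's fingers touches it (linear speed of spacer above 0.7 m/s and contact force between spacer and the fingers below 0.02 N).
It fails at once if the clip is dropped or flung: it moves faster than 0.7 m/s (a fall of 25 mm) while nothing of the gripper's fingers touches it (linear speed of clip above 0.7 m/s and contact force between clip and the fingers below 0.02 N).
It fails at once if the nut is dropped or flung: it moves faster than 0.7 m/s (a fall of 25 mm) while nothing of the gripper's fingers touches it (linear speed of nut above 0.7 m/s and contact force between nut and the fingers below 0.02 N).
It also fails if it takes over 96 s, if anything falls off the work surface, if the arm or the gripper's body presses on something with over 40 N, if the wrist force passes 120 N, or if a joint passes its speed limit or range.

### The arm

A 6-joint arm with a two-finger parallel gripper is mounted at the origin on the work surface. World frame = base frame: x ahead of the robot, y to its left, z up, the work surface at z = 0. Lengths are in mm, angles in rad, forces in N, time in s.
With the tool pointing down it reaches from about 275 to 775 mm from the base axis. Payload 14.6 kg.
Tool frame: the origin (TCP) lies at the very end of the fingers, on their centre line; the grasp point (between the pads) lies 19 mm behind it (arm.tcp_to_grasp is the distance from the TCP to the grasp point, in mm); z points along the fingers, y is the line along which they close (so a half turn about z gives the same grasp; the last joint's range is limited). The gripper opens to 85 mm and grips with 20 to 120 N. Pads are 22 mm wide; open, the fingers measure 114 mm over their backs; the gripper's body (76 mm by 85 mm) begins 54 mm behind the grasp point. The pads swing forward as they close: fully open they stand 13 mm farther back than shut.
Start: joints at [1.165, 0.263, -0.048, 1.259, 0, 1.415], TCP at [130.298, 508.577, 231.278] pointing down, gripper open.
Joint ranges: [-2.65, 2.65], [-0.89, 1.7], [-1.18, 1.37], [-2.13, 2.11], [-1.35, 1.29], [-3.14, 3.14]. Speed limits (rad/s): [1.89, 1.89, 2.57, 2.79, 3.14, 3.14].

### API

Orientations are given as [roll, pitch, yaw] about the fixed x, y, z axes, in that order (R = Rz(yaw) Ry(pitch) Rx(roll)).
In Python, from bench import sense, capture, camera_info, job_done, finder, arm gives the robot as it stands.
- The arm moves only by the shell command python3 -m crank 'ROWS' [OPENING] [FORCE]. ROWS is JSON, a list of rows, each a list of 2 entries, a list of its own where there are three numbers: the shift along the world's x, y, z in mm, then the turn, a rotation vector about the world's x, y, z in rad. A call has 1 to 5 rows; each row shifts and turns the commanded pose from where the row before left it; what a row does not reach is not made up. A row lasts 1/8 s, in which the tool goes at most 62.5 mm and 10.7 degrees, less where a joint would pass 70% of its speed; a pose out of reach is approached as far as the arm can. A call is refused whole if a number of a shift passes 62.5 or a number of a turn 0.188, either way. A call with a gripper value outside its range is refused whole. OPENING is the opening, from 0 (shut) to 1 (fully open), set as the call begins (- or left out, the last holds). The fingers move at their own pace and stop on an object; FORCE is the grip in N (left out, the last holds). Time passes only in rows, so rows that do not move let the fingers close. It gives the time, the measured TCP pose, the force, the opening and the grip force at its end, in the units of the state.
- sense(): the state, without advancing time (a new reading comes with each control period).
- capture(name): name is "scene" or "top" or "wrist"; returns the picture (384x512x3 uint8, red, green, blue); there is no depth.
- camera_info(name): a dict with "fx", "fy", "cx", "cy" (pixels), "T" (4x4, takes a point from camera to world coordinates); the wrist camera has in their place "tool_from_camera" (4x4, takes a point from camera to tool coordinates, whose origin is the TCP and whose axes are the flange's). Camera axes: x right, y down, z forward; pixel columns grow to the right and rows downward; lengths in mm; the calibration is good to about 2 mm. A picture is of the moment at which its call begins: read the wrist's pose just before it. camera_info takes no time and is no camera call.
- job_done(): hands the job in; it is judged then, once.
Trained networks look in the newest picture that a camera, given by its name, has taken for a name from the list of things; names that differ only in an ending like _2 or _b are one class to them, and where a whole thing is asked for, a point or a joint stands for the part that bears it (a point fixed in the world has none). Each returns a list of dicts, best first, with "conf" (0 to 1); they miss things now and then, are a little off and sometimes report something else, mostly with a low value. They report only what shows in the picture. A call takes as long as a camera call.
- finder.recognise(camera, query): "rect" ([centre column, centre row, width, height] in pixels, round what is visible of it).
- finder.outline_of(camera, query): "pixels" (384x512 bool, what is visible of it) and "rect" ([centre column, centre row, width, height] in pixels, round what is visible of it).
The state is a dict: "t": time; "joint_positions": joint angles; "joint_vel": joint speeds; "joint_efforts": joint torques, N m; "tcp_pos": TCP position; "ee_rot": TCP orientation; "force": force on the tool from outside, world axes, zero at the start; "moment": the same for the moment, N m; "gripper_width": finger opening in mm; "grip_force": force on a finger pad.
Only numpy, scipy, OpenCV 4.12 (cv2) and the standard library are available. Lean on these libraries where they do the work, as an engineer would, in place of code of your own. Each camera call takes 0.05 s, during which the arm holds its last target. There are 200 camera calls.

## Working session

There is one attempt and no reset: what is moved stays moved. The work goes in short steps, Python scripts to look and compute and a shell command to move; the robot and the scene stay as the last step left them, time stands still between calls to the robot, and variables do not carry over. Pictures are saved under pics/ and viewed, at most 14 in all, crops included, and the job is handed in when it is done.

```bash
ls; mkdir -p pics
python3 - <<'E'
from bench import *
import cv2,numpy as np
s=sense();print(s['t'],s['tcp_pos'],s['ee_rot'],s['gripper_width'])
for c in ['top','scene']:
    im=capture(c);cv2.imwrite(f'pics/{c}0.png',im[:,:,::-1])
    i=camera_info(c);print(c,i['fx'],i['cx'],i['cy'],np.round(i['T'],3).tolist())
print(camera_info('wrist'))
for n in ['bearing','spacer','clip','nut','strip_rack','build_rack','red_pad','white_pad','green_pad','violet_pad']:
    print(n,[(np.round(r['rect']),round(r['conf'],2)) for r in finder.recognise('top',n)[:2]])
E
```

```text
pics
0.0 [130.20217453 508.3113836  230.82979706] [-3.14055660e+00 -1.62626176e-04  2.89073835e+00] 85.60555791231124
top 391.4322812594637 250.5385985992679 190.87329085991874 [[0.028, -0.994, 0.108, 458.305], [-0.999, -0.032, -0.038, -0.41], [0.042, -0.107, -0.993, 722.538], [0.0, 0.0, 0.0, 1.0]]
scene 408.35942858992115 257.0596489560736 191.04152145110083 [[-0.891, 0.315, -0.327, 819.37], [0.454, 0.616, -0.644, 476.435], [-0.002, -0.722, -0.692, 601.168], [0.0, 0.0, 0.0, 1.0]]
{'fx': 343.68722778525637, 'fy': 343.68722778525637, 'cx': 252.1925211809145, 'cy': 195.61160947185925, 'tool_from_camera': array([[-1.48128906e-04, -9.60852598e-01, -2.77060034e-01,
         6.98666749e+01],
       [ 9.99999533e-01,  1.22341409e-04, -9.58928988e-04,
        -7.34451202e-01],
       [ 9.55285325e-04, -2.77060046e-01,  9.60852131e-01,
        -1.43183734e+02],
       [ 0.00000000e+00,  0.00000000e+00,  0.00000000e+00,
         1.00000000e+00]])}
bearing [(array([136., 123.,  34.,  30.]), 0.84), (array([181., 121.,  32.,  26.]), 0.74)]
spacer [(array([181., 121.,  28.,  27.]), 0.72)]
clip [(array([223., 126.,  29.,  23.]), 0.57)]
nut [(array([270., 132.,  27.,  24.]), 0.9), (array([137., 123.,  36.,  29.]), 0.37)]
strip_rack [(array([205., 128., 185.,  70.]), 0.93)]
build_rack [(array([226., 236., 187.,  54.]), 0.73)]
red_pad [(array([141., 122.,  43.,  34.]), 0.84)]
white_pad [(array([184., 122.,  38.,  42.]), 0.97)]
green_pad [(array([225., 128.,  38.,  36.]), 0.83)]
violet_pad [(array([269., 133.,  36.,  37.]), 0.88)]
```

Run:
```python
import cv2
im=cv2.imread('pics/top0.png');cv2.imwrite('pics/top0c.png',cv2.resize(im[80:280,100:340],None,fx=3,fy=3,interpolation=cv2.INTER_CUBIC)[:600])
```

```text
(no output)
```

View pics/top0c.png

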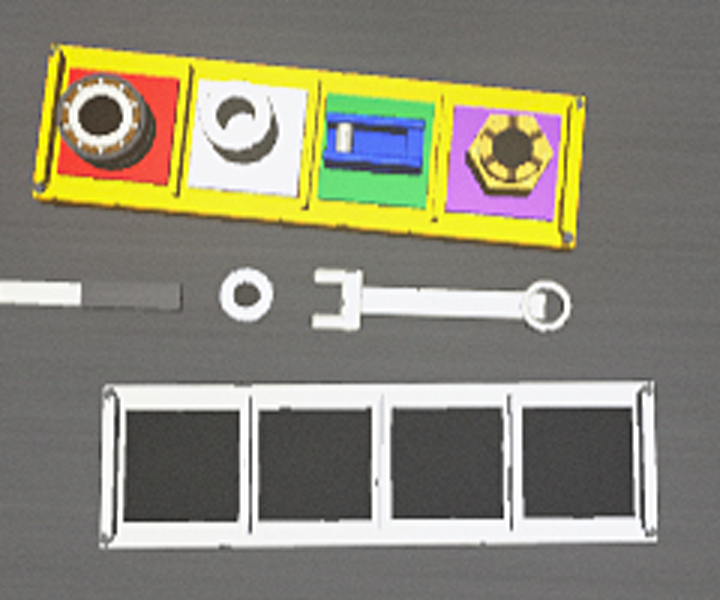

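The crop (x=100+u/3, y=80+v/3) shows the yellow rack far, with bearing, spacer, clip and nut from left to right. The grey rack is near, with four empty black pads at about v=465. I'll fit model silhouettes to the outlines.

```bash
cat > h.py <<'E'
from bench import *
import cv2,numpy as np
from scipy.optimize import minimize
from scipy.spatial.transform import Rotation as R
def cyl(r,z0,z1,n=40,a0=0):
    a=np.arange(n)*2*np.pi/n+a0
    return [[r*np.cos(t),r*np.sin(t),z] for t in a for z in (z0,z1)]
def box(x,y,z0,z1): return [[i*x/2,j*y/2,z] for i in(-1,1) for j in(-1,1) for z in (z0,z1)]
M={'bearing':cyl(26,0,28),'spacer':cyl(21,0,36),'clip':box(28,58,0,26),
 'nut':cyl(22/np.cos(np.pi/6),0,24,6,np.pi/6)+cyl(19,24,32),
 'strip_rack':box(96,330,0,20),'build_rack':box(96,330,0,20),'pad':box(66,66,0,0)}
M={k:np.array(v,float) for k,v in M.items()}
def cam(c,s=None):
    i=camera_info(c)
    if c=='wrist':
        s=s or sense();T=np.eye(4);T[:3,:3]=R.from_euler('xyz',s['ee_rot']).as_matrix();T[:3,3]=s['tcp_pos']
        i['T']=T@i['tool_from_camera']
    return i
def proj(i,P):
    q=(np.asarray(P)-i['T'][:3,3])@i['T'][:3,:3]
    return q[:,:2]/q[:,2:]*i['fx']+[i['cx'],i['cy']]
def ray(i,u,z):
    d=i['T'][:3,:3]@np.array([(u[0]-i['cx'])/i['fx'],(u[1]-i['cy'])/i['fx'],1]);o=i['T'][:3,3]
    return o+d*(z-o[2])/d[2]
def place(P,x,y,w,z): return P@R.from_euler('z',w).as_matrix().T+[x,y,z]
def fit(i,mask,pts,x0,z,yaw=True,hull=False):
    m=mask.astype(np.uint8)
    def f(p):
        h=cv2.convexHull(np.round(proj(i,place(pts,p[0],p[1],p[2] if yaw else x0[2],z))*16).astype(np.int32))
        b=np.zeros(m.shape,np.uint8);cv2.fillConvexPoly(b,h,1,cv2.LINE_8,4)
        return 1-(b&m).sum()/max(1,(b|m).sum())
    sx=np.array([x0]+[[x0[0]+8,x0[1],x0[2]],[x0[0],x0[1]+8,x0[2]],[x0[0],x0[1],x0[2]+.12]])
    r=minimize(f,x0,method='Nelder-Mead',options=dict(initial_simplex=sx,xatol=.05,fatol=1e-4))
    return r.x,1-r.fun
E
cat > m.py <<'E'
from h import *
i=camera_info('top');im=capture('top')
H=dict(bearing=28,spacer=36,clip=26,nut=32)
g=cv2.cvtColor(im,cv2.COLOR_RGB2HSV)
# black pads in build rack: dark blobs inside rack outline
for n in ['strip_rack','build_rack']:
    o=finder.outline_of('top',n)[0];c=ray(i,o['rect'][:2],20)
    p,q=fit(i,o['pixels'],M[n],[c[0],c[1],0],0)
    print(n,np.round(p,3),round(q,3))
r=o['rect'];x0,y0,x1,y1=[int(v) for v in (r[0]-r[2]/2,r[1]-r[3]/2,r[0]+r[2]/2,r[1]+r[3]/2)]
b=np.zeros(g.shape[:2],np.uint8);b[y0:y1,x0:x1]=(im[y0:y1,x0:x1].max(2)<90)
n,l,st,ce=cv2.connectedComponentsWithStats(b,connectivity=4)
C=[]
for k in range(1,n):
    if st[k,4]>600:
        w=ray(i,ce[k],24);p,q=fit(i,l==k,M['pad'],[w[0],w[1],0],24);C.append(p);print('bpad',st[k,4],np.round(p,3),round(q,3))
C=np.array(C);C=C[C[:,1].argsort()]
print(np.diff(C[:,:2],axis=0),'mean',C.mean(0),'yaw',np.arctan2(-(C[-1]-C[0])[0],(C[-1]-C[0])[1]))
for n in H:
    for o in finder.outline_of('top',n)[:1]:
        c=ray(i,o['rect'][:2],24+H[n]/2);p,q=fit(i,o['pixels'],M[n],[c[0],c[1],0],24,n in('clip','nut'))
        print(n,round(o['conf'],2),np.round(p,3),round(q,3))
E
python3 m.py
```

```text
strip_rack [ 6.48056e+02  6.02380e+01 -5.90000e-02] 0.437
build_rack [4.56713e+02 1.24520e+01 3.30000e-02] 0.963
bpad 1336 [4.54135e+02 5.01730e+01 3.10000e-02] 0.917
bpad 1320 [ 4.56669e+02 -2.59260e+01  2.70000e-02] 0.914
bpad 1322 [ 4.61664e+02 -1.03472e+02  2.00000e-02] 0.935
bpad 1400 [4.50253e+02 1.29195e+02 2.40000e-02] 0.951
[[-4.9952396  77.54569387]
 [-2.53389619 76.09906045]
 [-3.88143598 79.02200836]] mean [4.55680228e+02 1.24927246e+01 2.54955864e-02] yaw 0.04900328991085505
bearing 0.57 [6.51732e+02 1.81644e+02 3.00000e-03] 0.945
spacer 0.7 [6.55545e+02 1.02835e+02 1.10000e-02] 0.837
clip 0.71 [6.46621e+02 2.21400e+01 4.10000e-02] 0.842
nut 0.89 [ 6.40991e+02 -5.82710e+01  4.40000e-02] 0.942
```

```bash
python3 -m crank '[[[40,-40,0],[0,0,-0.13]],[[45,-42,0],[0,0,-0.13]],[[45,-42,0],[0,0,-0.13]],[[45,-42,0],[0,0,-0.13]],[[45,-42,0],[0,0,-0.13]]]' 1 60
python3 -m crank '[[[45,-42,0],[0,0,-0.13]],[[45,-42,0],[0,0,-0.13]],[[45,-42,0],[0,0,-0.13]],[[45,-42,0],[0,0,-0.13]],[[45,-42,0],[0,0,-0.13]]]'
```

```text
t: 1.58
tcp_pos: [351.5, 299.1, 231.5]
ee_rot: [3.141, 0.0, 2.237]
force: [1.2, 0.8, 0.3]
gripper_width: 85.1
grip_force: 0.0
t: 2.2
tcp_pos: [576.6, 88.9, 231.4]
ee_rot: [3.141, -0.0, 1.586]
force: [0.0, 1.3, 0.6]
gripper_width: 85.4
grip_force: 0.0
```

```bash
python3 -m crank '[[[50,-30,0],[0,0,-0.02]],[[20,0,0],[0,0,0]],[[0,0,0],[0,0,0]],[[0,0,0],[0,0,0]]]'
cat > w.py <<'E'
from h import *
import sys
H=dict(bearing=28,spacer=36,clip=26,nut=32)
T=dict(bearing=(651.7,181.6),spacer=(655.5,102.8),clip=(646.6,22.1),nut=(641,-58.3))
s=sense();im=capture('wrist');i=cam('wrist',s)
vis=im[:,:,::-1].copy()
for n in sys.argv[2:]:
    os=finder.outline_of('wrist',n)
    x,y=T[n];e=proj(i,[[x,y,24+H[n]/2]])[0]
    os=[o for o in os if np.hypot(*(np.array(o['rect'][:2])-e))<60]
    if not os: print(n,'none near',e);continue
    o=os[0];c=ray(i,o['rect'][:2],24+H[n]/2)
    best=max((fit(i,o['pixels'],M[n],[c[0],c[1],w],24,n in('clip','nut')) for w in(-.2,0,.2)),key=lambda t:t[1])
    print(n,round(o['conf'],2),np.round(best[0],2),round(best[1],3))
    p,_=best
    h=cv2.convexHull(np.round(proj(i,place(M[n],p[0],p[1],p[2],24))).astype(np.int32));cv2.polylines(vis,[h],True,(0,255,255),1)
cv2.imwrite(f'pics/{sys.argv[1]}.png',vis)
E
python3 w.py w1 bearing spacer clip nut
```

```text
t: 2.7
tcp_pos: [644.5, 61.0, 231.4]
ee_rot: [-3.141, -0.0, 1.571]
force: [-0.4, -0.3, 0.3]
gripper_width: 85.1
grip_force: 0.0
bearing 0.97 [6.5194e+02 1.8096e+02 3.0000e-02] 0.97
spacer 0.89 [ 6.5371e+02  1.0173e+02 -2.0000e-02] 0.746
clip 0.59 [ 6.4442e+02  2.3080e+01 -4.0000e-02] 0.925
nut 0.98 [ 6.4086e+02 -5.8010e+01  2.0000e-02] 0.954
```

View pics/w1.png

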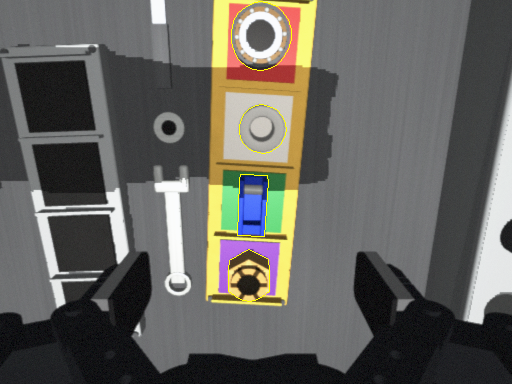

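Wrist overlays match the parts (bearing about (260,36), spacer (262,128), clip (253,205), nut (249,275)). The numbers agree with the top camera to 2 mm. Going for the bearing.

```bash
python3 -m crank '[[[4,50,-35],[0,0,0]],[[4,50,-35],[0,0,0]],[[0,20,-50],[0,0,0]],[[0,0,-40],[0,0,0]],[[0,0,-20],[0,0,0]]]'
python3 -m crank '[[[0,0,-10],[0,0,0]],[[0,0,-8],[0,0,0]],[[0,0,-3],[0,0,0]],[[0,0,0],[0,0,0]]]'
```

```text
t: 3.58
tcp_pos: [651.9, 181.0, 49.2]
ee_rot: [-3.139, 0.0, 1.572]
force: [0.2, -0.1, -0.0]
gripper_width: 85.3
grip_force: 0.0
t: 4.08
tcp_pos: [653.5, 180.6, 30.7]
ee_rot: [3.141, -0.0, 1.571]
force: [0.2, -0.4, -0.1]
gripper_width: 85.2
grip_force: 0.0
```

```bash
python3 -m crank '[[[-1.5,0,-6],[0,0,0]],[[0,0,0],[0,0,0]],[[0,0,0],[0,0,0]],[[0,0,0],[0,0,0]],[[0,0,0],[0,0,0]]]' 0.3 60
python3 -m crank '[[[0,0,0],[0,0,0]],[[0,0,0],[0,0,0]],[[0,0,0],[0,0,0]],[[0,0,0],[0,0,0]]]' 0
```

```text
t: 4.7
tcp_pos: [651.8, 180.6, 24.4]
ee_rot: [-3.142, -0.0, 1.571]
force: [-2.0, 0.3, 1.8]
gripper_width: 50.3
grip_force: 62.5
t: 5.2
tcp_pos: [651.8, 180.6, 24.4]
ee_rot: [3.142, 0.0, 1.571]
force: [-2.8, -0.3, 4.0]
gripper_width: 50.1
grip_force: 62.5
```

```bash
python3 -m crank '[[[0,0,5],[0,0,0]],[[0,0,15],[0,0,0]],[[0,0,30],[0,0,0]],[[-10,-10,40],[0,0,0]],[[-35,-30,30],[0,0,0]]]' 0 90
python3 -m crank '[[[-45,-35,20],[0,0,0]],[[-45,-35,10],[0,0,0]],[[-35,-30,0],[0,0,0]],[[-20,-25,0],[0,0,0]],[[-5,-5,0],[0,0,0]]]'
python3 -m crank '[[[0,0,0],[0,0,0]],[[0,0,0],[0,0,0]]]'
cat > b.py <<'E'
from h import *
import sys
s=sense();im=capture('wrist');i=cam('wrist',s)
print(s['tcp_pos'],s['gripper_width'])
vis=im[:,:,::-1].copy()
w0=.035
for y in (-117,-39,39,117):
    x,yy=456.2-y*np.sin(w0),12.5+y*np.cos(w0)
    P=place(M['pad'],x,yy,w0,24)[[0,2,6,4]];u=proj(i,P)
    if u.min()<0 or u[:,0].max()>511 or u[:,1].max()>383: print(y,'out');continue
    roi=np.zeros(im.shape[:2],np.uint8);cv2.fillConvexPoly(roi,np.round(proj(i,place(M['pad']*1.2,x,yy,w0,24)[[0,2,6,4]])).astype(np.int32),1)
    g=im.max(2);t,_=cv2.threshold(g[roi>0],0,255,cv2.THRESH_OTSU);b=((g<t)&(roi>0)).astype(np.uint8)
    n,l,st,ce=cv2.connectedComponentsWithStats(cv2.morphologyEx(b,cv2.MORPH_OPEN,np.ones((5,5))))
    k=1+st[1:,4].argmax();p,q=fit(i,l==k,M['pad'],[x,yy,w0],24)
    print(y,t,'pred',np.round([x,yy],1),'fit',np.round(p,3),round(q,3))
    cv2.polylines(vis,[np.round(proj(i,place(M['pad'],*p,24)[[0,2,6,4]])).astype(np.int32)],True,(0,0,255),1)
cv2.imwrite(f'pics/{sys.argv[1]}.png',vis)
E
python3 b.py b1
```

```text
t: 5.82
tcp_pos: [607.7, 140.8, 146.3]
ee_rot: [3.139, -0.0, 1.572]
force: [0.3, -0.8, -1.2]
gripper_width: 49.8
grip_force: 93.8
t: 6.45
tcp_pos: [456.0, 9.5, 175.4]
ee_rot: [3.14, 0.0, 1.569]
force: [0.8, -0.4, -2.3]
gripper_width: 49.4
grip_force: 93.8
t: 6.7
tcp_pos: [457.5, 11.0, 174.4]
ee_rot: [3.141, -0.0, 1.571]
force: [0.7, -0.1, -1.6]
gripper_width: 49.4
grip_force: 93.8
[457.4772641   11.03577467 174.43350265] 49.38405929962261
-117 69.0 pred [ 460.3 -104.4] fit [ 4.57598e+02 -9.79860e+01  3.70000e-02] 0.718
-39 88.0 pred [457.6 -26.5] fit [ 4.56191e+02 -2.54630e+01  9.00000e-03] 0.781
39 76.0 pred [454.8  51.5] fit [4.54444e+02 5.13520e+01 3.00000e-02] 0.974
117 out
```

View pics/b1.png

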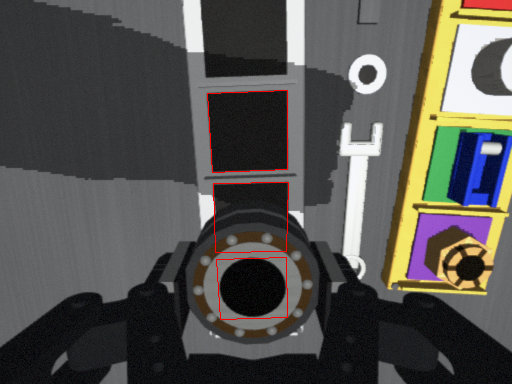

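Pad 39 (full view at (248,130)) confirms the rack model to 0.5 mm, and the bearing sits centred between the fingers. Setting it in the rightmost bay.

```bash
python3 -m crank '[[[1,-30,-10],[0,0,0]],[[1,-40,-30],[0,0,0]],[[1,-30,-35],[0,0,0]],[[0,-14,-30],[0,0,0]],[[0,-2,-20],[0,0,0]]]'
python3 -m crank '[[[0,0,-12],[0,0,0]],[[0,0,-5],[0,0,0]],[[0,0,0],[0,0,0]],[[0,0,0],[0,0,0]]]'
```

```text
t: 7.38
tcp_pos: [459.9, -105.8, 47.8]
ee_rot: [-3.141, -0.0, 1.57]
force: [-0.3, 1.4, -2.4]
gripper_width: 49.9
grip_force: 93.8
t: 7.88
tcp_pos: [460.2, -105.4, 32.9]
ee_rot: [3.141, 0.0, 1.571]
force: [0.7, -1.0, -1.6]
gripper_width: 49.7
grip_force: 93.8
```

```bash
python3 -m crank '[[[0,0.8,-4],[0,0,0]],[[0,0,-3],[0,0,0]],[[0,0,-1],[0,0,0]],[[0,0,0],[0,0,0]]]'
```

```text
t: 8.38
tcp_pos: [459.7, -104.6, 24.5]
ee_rot: [3.142, -0.0, 1.571]
force: [-2.4, 0.7, 5.9]
gripper_width: 49.4
grip_force: 94.9
```

```bash
python3 -m crank '[[[0,0,0],[0,0,0]],[[0,0,0],[0,0,0]],[[0,0,0],[0,0,0]],[[0,0,10],[0,0,0]],[[0,0,30],[0,0,0]]]' 1 60
python3 -m crank '[[[10,10,40],[0,0,0]],[[35,35,25],[0,0,0]],[[40,45,0],[0,0,0]],[[40,45,0],[0,0,0]],[[35,40,0],[0,0,0]]]'
python3 -m crank '[[[25,25,-20],[0,0,0]],[[9,6,-30],[0,0,0]],[[0,0,-20],[0,0,0]],[[0,0,0],[0,0,0]]]'
```

```text
t: 9.0
tcp_pos: [459.1, -104.3, 64.4]
ee_rot: [-3.14, -0.001, 1.571]
force: [0.4, -0.0, 0.5]
gripper_width: 85.1
grip_force: 0.0
t: 9.62
tcp_pos: [621.0, 72.2, 130.1]
ee_rot: [3.141, 0.0, 1.571]
force: [0.2, -1.8, 0.2]
gripper_width: 85.7
grip_force: 0.0
t: 10.12
tcp_pos: [652.9, 101.5, 58.5]
ee_rot: [-3.139, 0.0, 1.571]
force: [-0.6, -0.2, -0.8]
gripper_width: 85.4
grip_force: 0.0
```

```bash
python3 -m crank '[[[0.8,0.3,-15],[0,0,0]],[[0,0,-12],[0,0,0]],[[0,0,-4.5],[0,0,0]],[[0,0,0],[0,0,0]]]'
python3 -m crank '[[[0,0,0],[0,0,0]],[[0,0,0],[0,0,0]],[[0,0,0],[0,0,0]],[[0,0,0],[0,0,0]],[[0,0,0],[0,0,0]]]' 0.2 50
python3 -m crank '[[[0,0,0],[0,0,0]],[[0,0,0],[0,0,0]],[[0,0,0],[0,0,0]]]' 0 50
```

```text
t: 10.62
tcp_pos: [654.5, 101.6, 27.6]
ee_rot: [-3.141, 0.0, 1.571]
force: [0.2, 0.7, 0.1]
gripper_width: 85.4
grip_force: 0.0
t: 11.25
tcp_pos: [654.8, 101.7, 28.3]
ee_rot: [3.141, -0.0, 1.571]
force: [-1.3, -0.6, 6.7]
gripper_width: 40.3
grip_force: 50.9
t: 11.62
tcp_pos: [654.8, 101.7, 28.4]
ee_rot: [3.141, -0.0, 1.571]
force: [-1.4, -0.3, 5.8]
gripper_width: 40.7
grip_force: 50.9
```

```bash
python3 -m crank '[[[0,0,5],[0,0,0]],[[0,0,20],[0,0,0]],[[0,0,35],[0,0,0]],[[-20,-15,35],[0,0,0]],[[-45,-30,10],[0,0,0]]]' 0 70
python3 -m crank '[[[-45,-30,0],[0,0,0]],[[-45,-30,0],[0,0,0]],[[-30,-18,-20],[0,0,0]],[[-12,-5.5,-35],[0,0,0]],[[0,0,-25],[0,0,0]]]'
python3 -m crank '[[[0,0,-10],[0,0,0]],[[0,0,-5],[0,0,0]],[[0,0,0],[0,0,0]],[[0,0,0],[0,0,0]]]'
```

```text
t: 12.25
tcp_pos: [590.8, 56.6, 134.6]
ee_rot: [3.138, 0.0, 1.572]
force: [-1.0, -0.9, -0.9]
gripper_width: 40.2
grip_force: 70.9
t: 12.88
tcp_pos: [456.4, -27.2, 52.1]
ee_rot: [-3.141, 0.0, 1.57]
force: [0.5, -0.5, -1.0]
gripper_width: 39.9
grip_force: 70.9
t: 13.38
tcp_pos: [458.1, -26.8, 38.4]
ee_rot: [3.141, 0.0, 1.571]
force: [1.0, -0.4, -0.9]
gripper_width: 39.8
grip_force: 70.9
```

```bash
python3 -m crank '[[[-0.5,0,-5],[0,0,0]],[[0,0,-4],[0,0,0]],[[0,0,-1],[0,0,0]],[[0,0,0],[0,0,0]]]'
```

```text
t: 13.88
tcp_pos: [457.1, -26.8, 28.4]
ee_rot: [3.141, 0.0, 1.571]
force: [-4.7, 0.2, 18.5]
gripper_width: 40.3
grip_force: 73.1
```

```bash
python3 -m crank '[[[0,0,0],[0,0,0]],[[0,0,0],[0,0,0]],[[0,0,0],[0,0,0]],[[0,0,10],[0,0,0]],[[0,0,35],[0,0,0]]]' 1 60
python3 -m crank '[[[20,5,40],[0,0,0]],[[50,12,15],[0,0,0]],[[55,15,0],[0,0,-0.04]],[[40,12,-20],[0,0,0]],[[23,5.5,-40],[0,0,0]]]'
python3 -m crank '[[[0,0,-20],[0,0,0]],[[0,0,-14],[0,0,0]],[[0,0,0],[0,0,0]],[[0,0,0],[0,0,0]]]'
```

```text
t: 14.5
tcp_pos: [456.1, -26.6, 72.8]
ee_rot: [-3.139, -0.001, 1.571]
force: [0.6, -0.2, -0.2]
gripper_width: 85.0
grip_force: 0.0
t: 15.12
tcp_pos: [648.0, 23.3, 68.6]
ee_rot: [3.138, 0.0, 1.531]
force: [-0.2, -0.1, 0.6]
gripper_width: 85.7
grip_force: 0.0
t: 15.62
tcp_pos: [645.5, 22.5, 35.0]
ee_rot: [3.14, 0.0, 1.531]
force: [-0.2, -0.2, -0.1]
gripper_width: 85.1
grip_force: 0.0
```

```bash
python3 -m crank '[[[0,0,-7],[0,0,0]],[[0,0,0],[0,0,0]],[[0,0,0],[0,0,0]],[[0,0,0],[0,0,0]],[[0,0,0],[0,0,0]]]' 0.1 30
python3 -m crank '[[[0,0,0],[0,0,0]],[[0,0,0],[0,0,0]],[[0,0,0],[0,0,0]]]' 0 40
```

```text
t: 16.25
tcp_pos: [645.3, 22.7, 27.0]
ee_rot: [3.141, 0.0, 1.531]
force: [-0.5, -0.4, 3.4]
gripper_width: 27.4
grip_force: 30.5
t: 16.62
tcp_pos: [645.3, 22.7, 27.1]
ee_rot: [3.141, 0.0, 1.531]
force: [-0.5, -0.2, 5.4]
gripper_width: 27.0
grip_force: 39.6
```

```bash
python3 -m crank '[[[0,0,5],[0,0,0]],[[0,0,20],[0,0,0]],[[0,0,35],[0,0,0]],[[-20,3,35],[0,0,0]],[[-45,7,10],[0,0,0.07]]]' 0 50
python3 -m crank '[[[-50,7,0],[0,0,0]],[[-45,7,-10],[0,0,0]],[[-22,4,-25],[0,0,0]],[[-8.5,0.3,-35],[0,0,0]],[[0,0,-20],[0,0,0]]]'
python3 -m crank '[[[0,0,-7],[0,0,0]],[[0,0,-2],[0,0,0]],[[0,0,0],[0,0,0]],[[0,0,0],[0,0,0]]]'
```

```text
t: 17.25
tcp_pos: [581.2, 32.5, 133.5]
ee_rot: [3.138, 0.0, 1.602]
force: [0.1, -0.2, -0.6]
gripper_width: 27.2
grip_force: 49.5
t: 17.88
tcp_pos: [453.2, 51.1, 40.8]
ee_rot: [-3.14, -0.0, 1.601]
force: [0.8, 0.3, -0.1]
gripper_width: 27.1
grip_force: 49.5
t: 18.38
tcp_pos: [455.1, 51.0, 33.3]
ee_rot: [3.141, 0.0, 1.601]
force: [0.1, 0.4, -0.5]
gripper_width: 27.1
grip_force: 49.5
```

```bash
python3 -m crank '[[[-0.5,0,-4],[0,0,0]],[[0,0,-2],[0,0,0]],[[0,0,-0.5],[0,0,0]],[[0,0,0],[0,0,0]]]'
```

```text
t: 18.88
tcp_pos: [454.1, 51.0, 27.0]
ee_rot: [3.141, 0.0, 1.601]
force: [-6.4, -0.1, 22.6]
gripper_width: 27.2
grip_force: 52.5
```

```bash
python3 -m crank '[[[0,0,0],[0,0,0]],[[0,0,0],[0,0,0]],[[0,0,0],[0,0,0]],[[0,0,10],[0,0,0]],[[0,0,35],[0,0,0]]]' 1 60
python3 -m crank '[[[20,-12,40],[0,0,0]],[[45,-27,15],[0,0,0]],[[50,-30,0],[0,0,0]],[[45,-27,-10],[0,0,0]],[[27,-13,-40],[0,0,0]]]'
python3 -m crank '[[[0,0,-25],[0,0,0]],[[0,0,-15],[0,0,0]],[[0,0,0],[0,0,0]],[[0,0,0],[0,0,0]]]'
```

```text
t: 19.5
tcp_pos: [453.1, 51.0, 71.3]
ee_rot: [-3.139, -0.0, 1.601]
force: [0.8, 1.0, -0.1]
gripper_width: 85.1
grip_force: 0.0
t: 20.12
tcp_pos: [644.4, -59.9, 77.8]
ee_rot: [3.137, 0.001, 1.6]
force: [0.1, 0.4, 0.1]
gripper_width: 85.0
grip_force: 0.0
t: 20.62
tcp_pos: [641.5, -58.0, 37.7]
ee_rot: [3.14, 0.0, 1.601]
force: [0.2, -0.6, 0.2]
gripper_width: 85.3
grip_force: 0.0
```

```bash
python3 -m crank '[[[0,0,-9],[0,0,0]],[[0,0,-4],[0,0,0]],[[0,0,0],[0,0,0]],[[0,0,0],[0,0,0]]]'
python3 -m crank '[[[0,0,0],[0,0,0]],[[0,0,0],[0,0,0]],[[0,0,0],[0,0,0]],[[0,0,0],[0,0,0]],[[0,0,0],[0,0,0]]]' 0.2 60
python3 -m crank '[[[0,0,0],[0,0,0]],[[0,0,0],[0,0,0]],[[0,0,0],[0,0,0]]]' 0 80
```

```text
t: 21.12
tcp_pos: [641.2, -58.0, 23.4]
ee_rot: [3.142, 0.0, 1.601]
force: [-0.3, 0.9, -0.3]
gripper_width: 85.4
grip_force: 0.0
t: 21.75
tcp_pos: [641.2, -58.0, 23.6]
ee_rot: [3.141, 0.0, 1.601]
force: [-0.7, -0.6, 6.3]
gripper_width: 43.0
grip_force: 61.9
t: 22.12
tcp_pos: [641.2, -58.1, 23.7]
ee_rot: [3.141, 0.0, 1.601]
force: [-1.1, -0.3, 5.6]
gripper_width: 42.4
grip_force: 80.2
```

```bash
python3 -m crank '[[[0,0,5],[0,0,0]],[[0,0,20],[0,0,0]],[[0,0,35],[0,0,0]],[[-15,15,40],[0,0,0]],[[-40,40,10],[0,0,0]]]' 0 90
python3 -m crank '[[[-42,42,0],[0,0,0]],[[-42,42,0],[0,0,0]],[[-35,34,-10],[0,0,0]],[[-15,14.5,-30],[0,0,0]],[[0,0,-35],[0,0,0]]]'
python3 -m crank '[[[0,0,-18],[0,0,0]],[[0,0,-8],[0,0,0]],[[0,0,0],[0,0,0]],[[0,0,0],[0,0,0]]]'
```

```text
t: 22.75
tcp_pos: [587.6, -3.7, 135.2]
ee_rot: [3.138, 0.001, 1.599]
force: [-0.3, 1.1, -2.7]
gripper_width: 42.4
grip_force: 91.9
t: 23.38
tcp_pos: [451.1, 130.6, 58.1]
ee_rot: [3.141, -0.0, 1.603]
force: [-0.0, -0.6, -3.7]
gripper_width: 42.1
grip_force: 91.9
t: 23.88
tcp_pos: [452.6, 129.5, 32.9]
ee_rot: [3.141, -0.0, 1.601]
force: [-0.1, -0.5, -2.6]
gripper_width: 42.6
grip_force: 91.7
```

```bash
python3 -m crank '[[[-0.5,0,-5],[0,0,0]],[[0,0,-3.5],[0,0,0]],[[0,0,-0.8],[0,0,0]],[[0,0,0],[0,0,0]]]'
```

```text
t: 24.38
tcp_pos: [451.7, 129.5, 23.7]
ee_rot: [3.141, 0.0, 1.601]
force: [-6.1, -0.9, 18.5]
gripper_width: 42.3
grip_force: 94.6
```

Release, back off upward and to the left, and check.

```bash
python3 -m crank '[[[0,0,0],[0,0,0]],[[0,0,0],[0,0,0]],[[0,0,0],[0,0,0]],[[0,0,10],[0,0,0]],[[0,0,35],[0,0,0]]]' 1 60
python3 -m crank '[[[0,0,40],[0,0,0]],[[0,10,50],[0,0,0]],[[0,40,30],[0,0,0]],[[0,50,10],[0,0,0]],[[0,50,0],[0,0,0]]]'
python3 -m crank '[[[0,40,0],[0,0,0]],[[0,0,0],[0,0,0]],[[0,0,0],[0,0,0]],[[0,0,0],[0,0,0]]]'
python3 - <<'E'
from h import *
H=dict(bearing=28,spacer=36,clip=26,nut=32);B=dict(bearing=-117,spacer=-39,clip=39,nut=117)
i=camera_info('top');im=capture('top');w=.033
for n in H:
    y=B[n];t=np.array([456.2-y*np.sin(w),12.5+y*np.cos(w)]);e=proj(i,[[*t,24+H[n]/2]])[0]
    os=[o for o in finder.outline_of('top',n) if np.hypot(*(np.array(o['rect'][:2])-e))<25]
    if not os: print(n,'none');continue
    p,q=fit(i,os[0]['pixels'],M[n],[*t,w],24,n in('clip','nut'));d=p[:2]-t
    print(n,np.round(p,2),'err',np.round(d,1),round(q,3))
cv2.imwrite('pics/end.png',cv2.resize(im[80:280,100:340,::-1],None,fx=3,fy=3,interpolation=cv2.INTER_CUBIC))
E
```

```text
t: 25.0
tcp_pos: [450.6, 129.4, 68.0]
ee_rot: [-3.139, 0.0, 1.601]
force: [0.6, 0.8, 0.9]
gripper_width: 85.3
grip_force: 0.0
t: 25.62
tcp_pos: [451.8, 281.1, 199.8]
ee_rot: [3.139, -0.001, 1.6]
force: [0.7, -0.1, -0.6]
gripper_width: 85.7
grip_force: 0.0
t: 26.12
tcp_pos: [451.7, 318.6, 198.3]
ee_rot: [3.141, 0.0, 1.6]
force: [0.7, 0.1, -0.3]
gripper_width: 85.7
grip_force: 0.0
bearing [ 4.6131e+02 -1.0419e+02  8.0000e-02] err [1.2 0.2] 0.909
spacer [ 4.5736e+02 -2.4340e+01  9.0000e-02] err [-0.1  2.1] 0.57
clip [4.5505e+02 5.1060e+01 3.0000e-02] err [ 0.1 -0.4] 0.96
nut none
```

View pics/end.png

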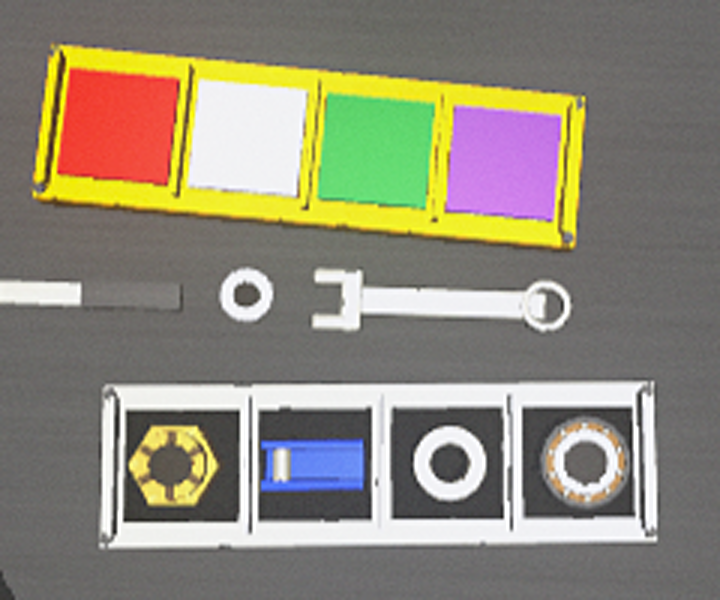

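The picture shows nut (173,465), clip (312,465), spacer (450,463) and bearing (585,461) upright in bays from left to right. Once parallax is allowed for, each is on the middle of its pad.

```bash
python3 -c "from bench import job_done;print(job_done())"
```

```text
the job is handed in; nothing more can be done
None
```

I moved all four parts to the build rack in reverse order and handed the job in after about 26 s. They stand upright in their bays, left to right: nut, clip, spacer, bearing. Bearing, spacer and clip measured within about 2 mm of their pad centres; the network missed the nut, so I judged it centred from the final picture. The judge gave no verdict.

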